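# Unload a dry-block heater and rock its stuck block free

## Task

The cold dry-block heater is to be cleaned: take the two vials out of its heating block and stand each upright in the tray compartment that already holds a vial of its own kind. Then grip the block's black handle and rock the block side to side, since sprung catches hold its left and right sides and a straight pull would lift the whole heater: one side out while the other is still down, then the other. Lift it out and finish still holding it level over the well, just clear (a few centimetres at most), with the heater left standing in place and nothing else on the bench disturbed.

Things in the scene. Friction and masses are not known exactly. Their poses are not given: they have to be found in the camera images.
- heater: Dry-block heater, white over dark grey, 200 x 200 mm, 67 mm high, with a sloped control panel 35 mm deep along its front (-x). It stands loose on rubber feet and weighs 1.95 kg. Origin: centre of its underside (panel not counted), on the bench; x points away from the panel, y to its left, z up. Its top has a well, 125 (x) x 60 mm (y) and 22 mm deep, in the middle.
- well_rim (a point): Centre of the well's mouth, level with the heater's top, 67 mm above the heater's origin; axes as the heater's.
- block: Aluminium heating block, 122 (x) x 52 (y) x 45 mm, 0.35 to 0.65 kg, standing in the well with the heater's axes, 23 mm of it above the heater's top. Origin: centre of its underside, on the well's floor. Round holes 38.5 mm wide, 22 mm deep, at x = +38 and -38 mm hold the vials. A rounded lip runs along each long side, 6 mm above the underside, out to 28 mm from the middle.
- handle (a point): Centre of the black grip on the block: a flat paddle 24 (x) x 13 (y) x 32 mm (z) on a 10 mm steel post in the middle of the block, 81 mm above the block's origin (36 mm above its top face). Axes as the block's; grip it across its 13 mm (y).
- lip_left (a point): Middle of the lip's axis on the block's left (+y) side, 25 mm left of the block's origin, 6 mm above its underside. Its catch resists with about 10 to 15 N over the first 5 mm that this side is raised, then slips under the lip, lifts this side to about 9 mm and keeps it there under light load. Tilting the block 0.17 rad about its lower right edge frees this side.
- lip_right (a point): Middle of the lip's axis on the block's right (-y) side, 25 mm right of the block's origin, 6 mm above its underside. Its catch resists with about 10 to 15 N over the first 5 mm that this side is raised, then slips under the lip, lifts this side to about 9 mm and keeps it there under light load. With both sides freed the block lifts out without resistance.
- vial_tall: Tall white vial with dark cap, 36 mm across, 78 mm high (the body is full width up to 62 mm), about 0.06 kg, upright in one of the block's two holes (either one). Origin: centre of its underside.
- vial_short: Short brown vial with dark cap, 33 mm across, 58 mm high (full width up to 46 mm), about 0.035 kg, upright in the other hole of the block. Origin: centre of its underside.
- tray: Steel tray, fixed on the bench, 150 (x) x 230 (y) x 25 mm, walls and floor 3 mm, divided by a wall across its middle (y = 0) into a left (+y) and a right (-y) compartment, each 144 x 111 mm inside. Origin: centre of its underside. The near half (x below 0) of both compartments is empty.
- mate_tall: A vial like vial_tall (36 x 78 mm), standing in the far half of one compartment of the tray (either one). Origin: centre of its underside.
- mate_short: A vial like vial_short (33 x 58 mm), standing in the far half of the other compartment. Origin: centre of its underside.
- wash_bottle: Bystander: wash bottle, 63 mm across, 165 mm high, behind the tray. Origin: centre of its underside.
- beaker: Bystander: empty glass beaker, 70 mm across, 82 mm high, to the right of the heater's front. Origin: centre of its underside.
- amber_bottle: Bystander: brown bottle, 66 mm across, 170 mm high, to the right of the heater. Origin: centre of its underside.
- well_floor (a point): Centre of the well's floor, 45 mm above the heater's origin. In each long wall of the well (y = +30 and -30 mm) lies a spring-loaded roller along x, 11 mm above this floor, that snaps in over the block's lip on that side.
There are look-alikes about, which are no part of the job. What is shaped like the mate_short but orange or purple is not meant.

How it is judged:
On the way, in this order (a step that is already met when the one before it is completed fails the run):
1. both vials stand upright in the tray, released, each in the compartment of its own kind ((y of each of vial_tall, mate_tall in the frame of tray above 0 m or y of each of vial_tall, mate_tall in the frame of tray below 0 m) and x of vial_tall in the frame of tray between -0.075 and 0.075 m and y of vial_tall in the frame of tray between -0.115 and 0.115 m and height (world z) of each of vial_tall, mate_tall, vial_short, mate_short below 0.008 m and angle between each of vial_tall, mate_tall, vial_short, mate_short's own z axis and vertical below 0.15 rad and linear speed of each of vial_tall, vial_short below 0.02 m/s and contact force between the fingers and vial_tall below 0.1 N and (y of each of vial_short, mate_short in the frame of tray above 0 m or y of each of vial_short, mate_short in the frame of tray below 0 m) and x of vial_short in the frame of tray between -0.075 and 0.075 m and y of vial_short in the frame of tray between -0.115 and 0.115 m and contact force between the fingers and vial_short below 0.1 N), for 0.2 s.
2. the block is rocked: one side (left or right) is raised 5 mm or more while the other side is still less than 3.5 mm up (((z of lip_left in the frame of heater above 0.056 m and z of lip_right in the frame of heater below 0.0545 m) or (z of lip_right in the frame of heater above 0.056 m and z of lip_left in the frame of heater below 0.0545 m))), for 0.1 s.
At the end, for the whole second after the job is handed in: Vials released, upright within 9 deg on the tray floor, each with its own kind. Block held still over the well (40 mm sideways), level within 9 deg, underside 4 to 60 mm above the heater's top, touching the heater nowhere. Heater flat on the bench, moved under 50 mm (all of step 1 and z of block in the frame of heater between 0.071 and 0.127 m and horizontal distance between block and well_rim below 0.04 m and angle between block's own z axis and vertical below 0.15 rad and linear speed of block below 0.02 m/s and contact force between block and heater below 0.1 N and contact force between the fingers and block above 2 N and contact force between block and tray below 0.1 N and height (world z) of heater below 0.004 m and angle between heater's own z axis and vertical below 0.03 rad and distance of heater from where it was at the start of the episode below 0.05 m); the arm keeps its last pose, push and grip.
It fails at once if the heater is lifted off the bench: its origin rises 8 mm or it tips by 0.12 rad (height (world z) of heater above 0.008 m or angle between heater's own z axis and vertical above 0.12 rad).
It fails at once if the heater is pushed away by more than 60 mm (distance of heater from where it was at the start of the episode above 0.06 m).
It fails at once if a bystander (wash bottle, beaker, brown bottle) is moved by more than 30 mm (distance of any of wash_bottle, beaker, amber_bottle from where it was at the start of the episode above 0.03 m).
It fails at once if a vial is knocked over (angle between any of vial_tall, vial_short, mate_tall, mate_short's own z axis and vertical above 0.8 rad).
It also fails if it takes over 67 s, if anything falls off the work surface, if the arm or the gripper's body presses on something with over 40 N, if the wrist force passes 120 N, or if a joint passes its speed limit or range.

## Robot

A 6-joint arm with a two-finger parallel gripper is mounted at the origin on a cart in front of the work surface, level with it; the furniture and walls round the work are solid. World frame = base frame: x ahead of the robot, y to its left, z up, the work surface at z = 0. Lengths are in m, angles in rad, forces in N, time in s.
With the tool pointing down it reaches from about 0.3 to 0.775 m from the base axis. Payload 14.6 kg.
Tool frame: the origin (TCP) lies on the centre line of the jaws, within the pads' length; the fingertips stand 17 mm ahead of it and the grasp point (between the pads) lies 2 mm behind it; z points along the fingers, x is the direction in which the jaws open and shut, and the axes are right-handed (so a half turn about z gives the same grasp; the last joint's range is limited). The gripper opens to 94 mm and grips with 3 to 60 N. Pads are 16 mm wide; open, the fingers measure 119 mm over their backs; the gripper's body (75 mm by 177 mm) begins 78 mm behind the grasp point.
Start: joints at [1.253, 0.3, 1.521, -0, 1.321, -0.067], TCP at [0.136, 0.533, 0.222] pointing down, gripper open.
Joint ranges: [-3.03, 3.03], [-0.79, 2.21], [0.23, 2.52], [-1.04, 4.18], [0, 3.07], [-2.55, 2.55]. Speed limits (rad/s): [2.22, 2.22, 2.57, 3.14, 3.14, 3.14].

## Interface

Orientations are given as [roll, pitch, yaw] about the fixed x, y, z axes, in that order (R = Rz(yaw) Ry(pitch) Rx(roll)).
In Python, from station import ctrl gives the robot as it stands. The module is installed in compiled form; this text tells all that it offers.
- The arm moves only by the tool drive_tool, never from a script. Its argument "increments" is a list of rows, each a list of 3 entries, a list of its own where there are three numbers: the turn, a rotation vector about the tool's x, y, z in degrees, then the shift along the tool's x, y, z in mm, then the opening, from 0 (shut) to 1 (fully open). In form: [[[ax, ay, az], [dx, dy, dz], hand], ...]. A call has 1 to 20 rows; each row shifts and turns the commanded pose from where the row before left it, along the tool's axes as they then stand; what a row does not reach is not made up. A row lasts 1/8 s, in which the tool goes at most 62.5 mm and 10.7 degrees, less where a joint would pass 70% of its speed; a pose out of reach is approached as far as the arm can. A call with a gripper value outside its range is refused whole. The fingers move at their own pace and stop on an object; "squeeze" is the grip in N (left out, the last holds). Time passes only in rows, so rows that do not move let the fingers close. It gives the time, the measured TCP pose, the force and the opening at its end, in the units of the state.
- ctrl.get_obs(): the state, without advancing time (a new reading comes with each control period).
- ctrl.camera(name): name is "scene" or "top"; returns the picture (384x512x3 uint8, red, green, blue); there is no depth.
- ctrl.calibration(name): a dict with "fx", "fy", "cx", "cy" (pixels), "k1" (the pictures are not rectified: a ray, as slopes to the right and down, at radius r is drawn at 1 + k1 r^2 times it, then the intrinsics apply), "rvec" (rotation vector, rad) and "tvec" (3), from world to camera coordinates, as OpenCV has them. Camera axes: x right, y down, z forward; pixel columns grow to the right and rows downward; lengths in m; the calibration is good to about 2 mm. A picture is of the moment at which its call begins. calibration takes no time and is no camera call.
- ctrl.hand_in(): hands the job in, once; it reports no verdict.
The state is a dict: "time_s": time; "qpos": joint angles; "joint_vel": joint speeds; "tau": joint torques, N m; "ee_pos": TCP position; "eef_rot": TCP orientation; "force": force on the tool from outside, world axes, zero at the start; "moment": the same for the moment, N m; "grip_width": finger opening in m.
Only numpy, scipy, OpenCV 4.12 (cv2) and the standard library are available. Lean on these libraries where they do the work, as an engineer would, in place of code of your own. Each camera call takes 0.05 s, during which the arm holds its last target.

## Working session

There is one attempt and no reset: what is moved stays moved. The work goes in short steps, Python scripts to look and compute and a tool call to move; the robot and the scene stay as the last step left them, time stands still between calls to the robot, and variables do not carry over. Pictures are saved under pics/ and viewed, and the job is handed in when it is done.

Besides the shell and the picture viewer there is one more tool, called after "Call:" as name(argument=value, ...), one argument or row to a line, values as JSON. drive_tool: Moves the arm, as the interface text tells. Its arguments: {"type":"object","properties":{"increments":{"type":"array"},"squeeze":{"type":"number"}},"required":["increments"]}

```bash
mkdir -p pics; cat > h.py <<'E'
import numpy as np, cv2
from station import ctrl
from scipy.spatial.transform import Rotation as R
def cal(n):
    c=ctrl.calibration(n); return c
def ray(n,px):
    c=cal(n); d=np.array([(px[0]-c['cx'])/c['fx'],(px[1]-c['cy'])/c['fy']]); u=d.copy()
    for _ in range(30): u=d/(1+c['k1']*(u@u))
    Rm=cv2.Rodrigues(np.array(c['rvec'],float))[0]; t=np.array(c['tvec'],float).ravel()
    return -Rm.T@t, Rm.T@np.array([u[0],u[1],1])
def onz(n,px,z):
    o,d=ray(n,px); return o+d*(z-o[2])/d[2]
def proj(n,P):
    c=cal(n); Rm=cv2.Rodrigues(np.array(c['rvec'],float))[0]; t=np.array(c['tvec'],float).ravel()
    p=np.atleast_2d(P)@Rm.T+t; u=p[:,:2]/p[:,2:]; u=u*(1+c['k1']*(u**2).sum(1,keepdims=True))
    return u*[c['fx'],c['fy']]+[c['cx'],c['cy']]
def snap(n,f,crop=None,s=1):
    im=ctrl.camera(n)[:,:,::-1].copy(); cv2.imwrite('pics/raw_'+f,im)
    return im
def save(im,f,crop=None,s=1):
    if crop: im=im[crop[1]:crop[3],crop[0]:crop[2]]
    if s!=1: im=cv2.resize(im,None,fx=s,fy=s,interpolation=cv2.INTER_CUBIC)
    cv2.imwrite('pics/'+f,im)
E
python3 - <<'E'
from h import *
for n in('scene','top'):
    im=snap(n,n+'0.png'); save(im,n+'0.png',s=1.5); c=cal(n); print(c, ray(n,(256,192)))
print(ctrl.get_obs())
E
```

```text
{'fx': 350.6713357748984, 'fy': 350.6713357748984, 'cx': 253.18074578842533, 'cy': 183.37498461050512, 'k1': -0.03453264462204811, 'rvec': array([ 0.78458275, -2.6479294 ,  1.02625356]), 'tvec': array([0.50770442, 0.2686197 , 0.89476724])} (array([0.21539657, 0.61737234, 0.83844168]), array([ 0.34146253, -0.5575962 , -0.75707294]))
{'fx': 450.1265741498424, 'fy': 450.1265741498424, 'cx': 255.12229154799638, 'cy': 191.5522310119084, 'k1': -0.029569284998647402, 'rvec': array([ 2.12693659, -2.13666081,  0.20433981]), 'tvec': array([0.03351799, 0.57882437, 1.44541702])} (array([0.31030506, 0.04754822, 1.52539877]), array([ 0.17840813, -0.01307795, -0.98387209]))
{'time_s': 0.1, 'qpos': array([ 1.25341851e+00,  3.00387263e-01,  1.52152898e+00, -2.74168358e-07,
        1.32069135e+00, -6.65706814e-02]), 'joint_vel': array([ 0.00197714,  0.00043493, -0.00222945,  0.00098336, -0.00234419,
       -0.00141056]), 'tau': array([ 7.44004956e-05, -5.32637823e+01, -3.53288090e+01,  7.09232851e-02,
        2.34537944e-02, -5.73966099e-05]), 'ee_pos': array([0.13642062, 0.53258527, 0.22195435]), 'eef_rot': array([-3.14152540e+00,  1.01271264e-03,  1.31998929e+00]), 'force': array([ 0.36758494,  0.37927785, -0.11210832]), 'moment': array([ 0.01181569, -0.037644  ,  0.04405974]), 'grip_width': 0.09390107003317932}
```

View pics/scene0.png

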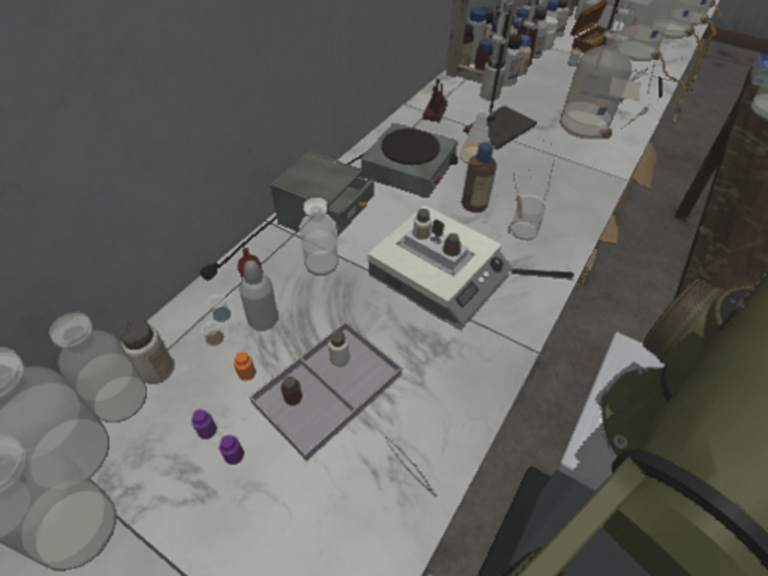

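View pics/top0.png

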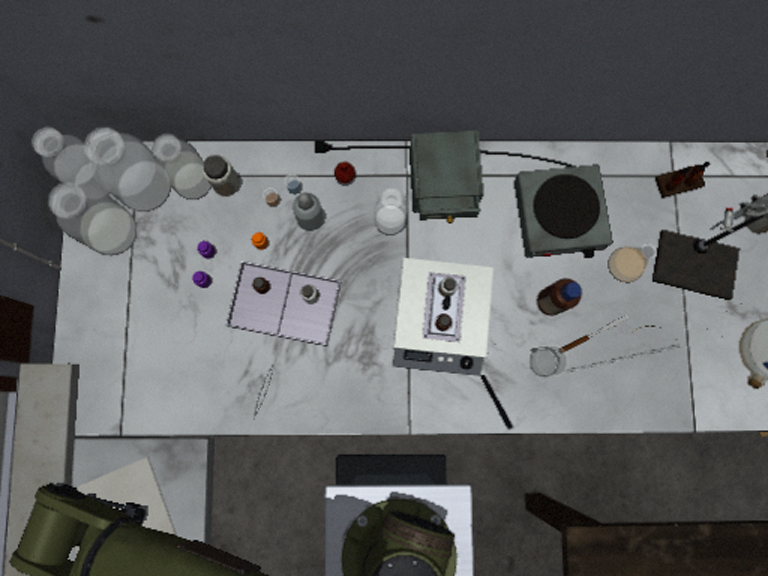

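Look-alikes (scaled pictures, top view): the purple vials at (206,248) and (201,279), the orange one at (260,240), and the background vials near (270,198). None of them is part of the job. The wanted vials are in the block at (449,287) white and (443,322) brown. The mates are in the tray at (309,293) white and (261,285) brown. I'll check these in close crops.

```bash
python3 - <<'E'
from h import *
im=cv2.imread('pics/raw_top0.png')
save(im,'tA.png',(255,160,345,255),6)
save(im,'tB.png',(145,165,235,240),8)
im=cv2.imread('pics/raw_scene0.png')
save(im,'sA.png',(235,125,355,220),6)
save(im,'sB.png',(160,210,275,310),6)
E
```

```text
(no output)
```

View pics/tA.png

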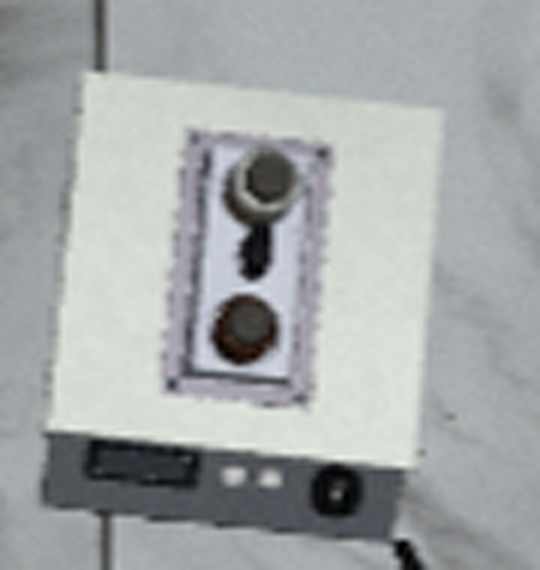

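View pics/tB.png

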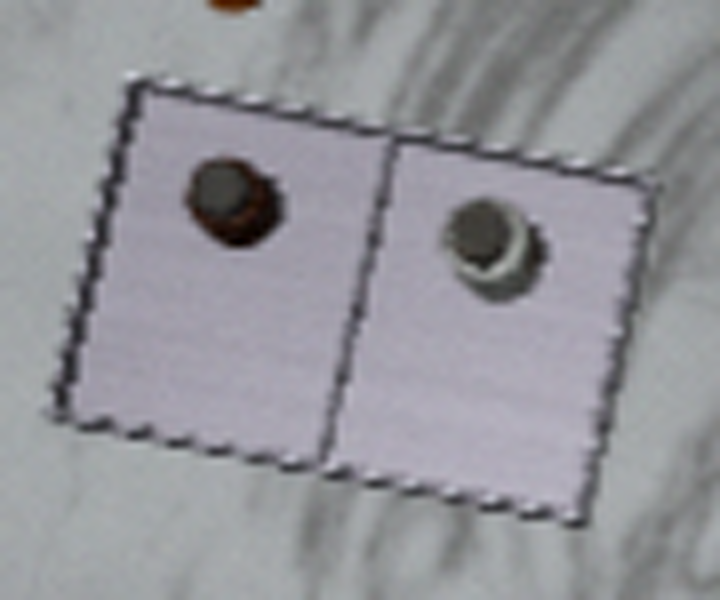

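View pics/sA.png

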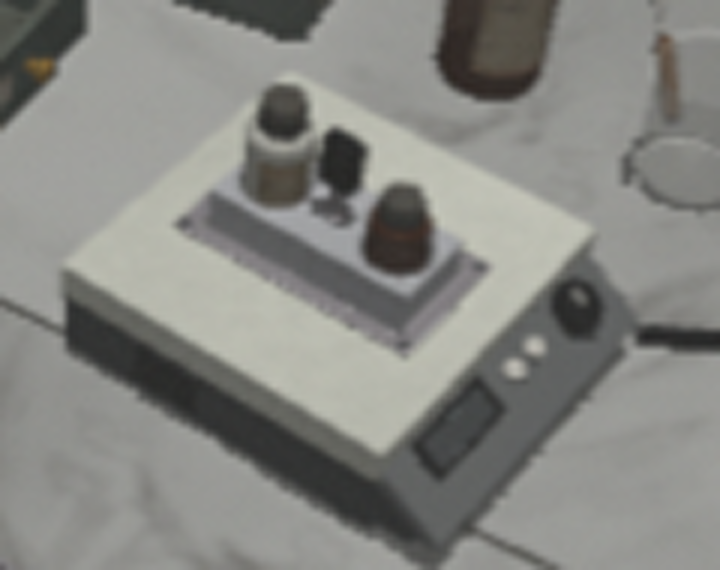

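View pics/sB.png

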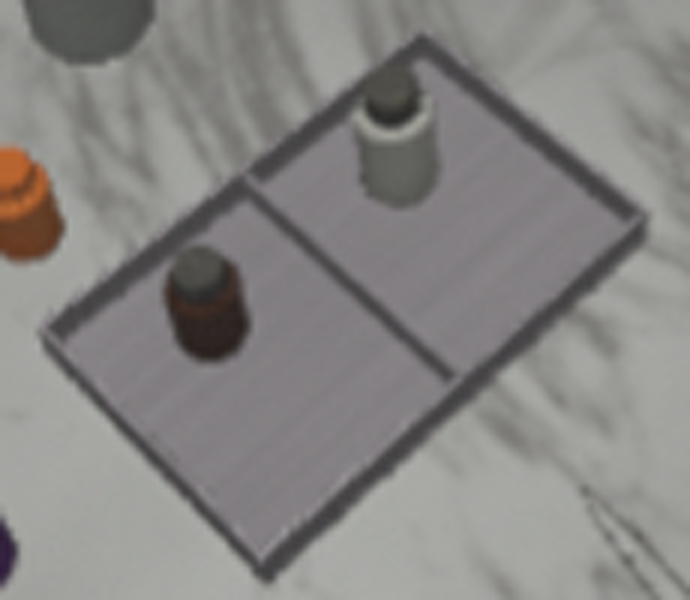

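```bash
python3 - <<'E'
from h import *
def px(off,s,p): return (np.array(p,float)+.5)/s-.5+off
print('heater top')
H=np.array([onz('top',px((255,160),6,p),.067)[:2] for p in [(85,72),(442,108),(412,467),(47,432)]])
print(H,H.mean(0),[np.linalg.norm(H[i]-H[(i+1)%4]) for i in range(4)])
d=(H[0]-H[3]+H[1]-H[2]);yaw=np.arctan2(d[1],d[0]);e=(H[0]-H[1]+H[3]-H[2]);print(yaw,np.arctan2(-e[0],e[1]))
S=np.array([onz('scene',px((235,125),6,p),.067)[:2] for p in [(288,72),(593,232),(380,478),(64,268)]])
print(S,S.mean(0),[np.linalg.norm(S[i]-S[(i+1)%4]) for i in range(4)])
W=np.array([onz('top',px((255,160),6,p),.067)[:2] for p in [(187,128),(330,148),(307,405),(164,390)]])
print('well',W.mean(0))
print('caps top', onz('top',px((255,160),6,(271,175)),.067-.022+.045-.022+.078), onz('top',px((255,160),6,(247,322)),.126), 'handle',onz('top',px((255,160),6,(260,235)),.142))
print('caps scene', onz('scene',px((235,125),6,(284,98)),.146), onz('scene',px((235,125),6,(404,195)),.126), 'handle',onz('scene',px((235,125),6,(343,162)),.126))
print('tray')
T=np.array([onz('top',px((145,165),8,p),.025)[:2] for p in [(132,80),(655,183),(585,520),(60,415)]])
print(T,T.mean(0),[np.linalg.norm(T[i]-T[(i+1)%4]) for i in range(4)])
d=(T[0]-T[3]+T[1]-T[2]);print(np.arctan2(d[1],d[0]))
e=(T[0]-T[1]+T[3]-T[2]);print(np.arctan2(-e[0],e[1]))
T=np.array([onz('scene',px((160,210),6,p),.025)[:2] for p in [(42,332),(424,35),(648,215),(267,570)]])
print(T,T.mean(0),[np.linalg.norm(T[i]-T[(i+1)%4]) for i in range(4)])
print('mates',onz('top',px((145,165),8,(222,187)),.061),onz('top',px((145,165),8,(478,233)),.081),onz('scene',px((160,210),6,(393,93)),.079),onz('scene',px((160,210),6,(203,268)),.059))
E
```

```text
heater top
[[ 0.64353309 -0.01459671]
 [ 0.62254433 -0.21206552]
 [ 0.42434155 -0.18898516]
 [ 0.44424949  0.00811783]] [ 0.53366711 -0.10188239] [np.float64(0.19858111276084914), np.float64(0.19954208990741537), np.float64(0.19810582217438305), np.float64(0.20057393217078767)]
-0.11470548136318819 -0.10327951801613824
[[ 0.62118948 -0.20925148]
 [ 0.42362848 -0.18537953]
 [ 0.43977054  0.02280627]
 [ 0.64080385 -0.01074459]] [ 0.53134809 -0.09564233] [np.float64(0.19899803542548655), np.float64(0.20881066387257408), np.float64(0.20381376003601778), np.float64(0.19947357393197415)]
well [ 0.53420428 -0.1020931 ]
caps top [ 0.57025442 -0.10748492  0.146     ] [ 0.49586739 -0.09535156  0.126     ] handle [ 0.53928905 -0.10146758  0.142     ]
caps scene [ 0.57141937 -0.106054    0.146     ] [ 0.49649002 -0.0964892   0.126     ] handle [ 0.53305415 -0.10097059  0.126     ]
tray
[[0.64396108 0.35091425]
 [0.59846912 0.12780312]
 [0.45550431 0.15615004]
 [0.50038341 0.37652237]] [0.54957948 0.25284744] [np.float64(0.22770176828008726), np.float64(0.1457480215429385), np.float64(0.22489575138789789), np.float64(0.14584348966372798)]
-0.18611763868995795
-0.2010232041342467
[[0.64183979 0.35556304]
 [0.59649795 0.13453392]
 [0.45363859 0.1619394 ]
 [0.49503618 0.38617465]] [0.54675313 0.25955275] [np.float64(0.22563189850811774), np.float64(0.14546429043409995), np.float64(0.22802457695168007), np.float64(0.14996123896770744)]
mates [0.59051216 0.30493746 0.061     ] [0.56724613 0.1967152  0.081     ] [0.56419747 0.2000456  0.079     ] [0.58762255 0.30635761 0.059     ]
```

```bash
cat >> h.py <<'E'
def to(p,yaw=None,rot=None):
    o=ctrl.get_obs(); Rm=R.from_euler('xyz',o['eef_rot'])
    d=Rm.inv().apply(np.array(p)-o['ee_pos'])*1000
    print('shift tool mm',d.round(1), 'norm',np.linalg.norm(d).round(1))
    if yaw is not None: rot=[np.pi,0,yaw]
    if rot is not None:
        Rt=R.from_euler('xyz',rot); print('turn deg',np.degrees((Rm.inv()*Rt).as_rotvec()).round(2),
         'shift if turned first',(Rt.inv().apply(np.array(p)-o['ee_pos'])*1000).round(1))
E
python3 - <<'E'
from h import *
to([.5713,-.1058,.26],yaw=1.462)
print('wash',onz('top',(308/1.5,205/1.5),.16))
E
```

```text
shift tool mm [-510.5  579.7  -37.6] norm 773.4
turn deg [-0.01  0.06 -8.14] shift if turned first [-587.4  501.6  -38. ]
wash [0.73576065 0.1881024  0.16      ]
```

Call:
drive_tool(
  increments=[
    [[0,0,-8.1],[0,0,0],1],
    [[0,0,0],[0,0,-38],1],
    [[0,0,0],[-32.6,27.9,0],1],
    [[0,0,0],[-32.6,27.9,0],1],
    [[0,0,0],[-32.6,27.9,0],1],
    [[0,0,0],[-32.6,27.9,0],1],
    [[0,0,0],[-32.6,27.9,0],1],
    [[0,0,0],[-32.6,27.9,0],1],
    [[0,0,0],[-32.6,27.9,0],1],
    [[0,0,0],[-32.6,27.9,0],1],
    [[0,0,0],[-32.6,27.9,0],1],
    [[0,0,0],[-32.6,27.9,0],1],
    [[0,0,0],[-32.6,27.9,0],1],
    [[0,0,0],[-32.6,27.9,0],1],
    [[0,0,0],[-32.6,27.9,0],1],
    [[0,0,0],[-32.6,27.9,0],1],
    [[0,0,0],[-32.6,27.9,0],1],
    [[0,0,0],[-32.6,27.9,0],1],
    [[0,0,0],[-32.6,27.9,0],1],
    [[0,0,0],[-32.6,27.9,0],1],
  ],
  squeeze=10,
)

```text
time_s: 2.6
ee_pos: [0.5722, -0.1066, 0.2601]
eef_rot: [-3.141, -0.0, 1.461]
force: [0.6, 0.6, -0.0]
grip_width: 0.0939
```

```bash
python3 - <<'E'
from h import *
print(ctrl.get_obs())
to([.5713,-.1058,.112],yaw=1.462)
E
```

```text
{'time_s': 2.6, 'qpos': array([-2.47169739e-01,  3.47376020e-01,  1.37119474e+00,  2.25747749e-05,
        1.42361186e+00, -1.70845137e+00]), 'joint_vel': array([-4.10883432e-01,  5.44321551e-01, -7.08319231e-01,  1.99621419e-04,
        1.62112011e-01, -4.10441523e-01]), 'tau': array([  1.96372792, -61.10688686, -31.68812871,  -0.09992419,
        -0.25480653,   0.81542172]), 'ee_pos': array([ 0.57216514, -0.106621  ,  0.26008437]), 'eef_rot': array([-3.14101133e+00, -1.03073319e-04,  1.46127828e+00]), 'force': array([ 0.58201833,  0.59763947, -0.02041073]), 'moment': array([0.04789706, 0.00256785, 0.02647173]), 'grip_width': 0.09391737863013293}
shift tool mm [  0.7  -0.9 148.1] norm 148.1
turn deg [-0.03 -0.01 -0.04] shift if turned first [  0.7  -0.9 148.1]
```

Call:
drive_tool(
  increments=[
    [[0,0,0],[0,0,0],1],
    [[0,0,0],[0,0,30],1],
    [[0,0,0],[0,0,30],1],
    [[0,0,0],[0,0,30],1],
  ],
)

```text
time_s: 3.1
ee_pos: [0.5711, -0.1045, 0.1695]
eef_rot: [-3.141, -0.0, 1.462]
force: [0.4, -0.2, -1.0]
grip_width: 0.0938
```

```bash
python3 - <<'E'
from h import *
to([.5713,-.1058,.112],yaw=1.462)
im=snap('top','t1.png'); save(im,'t1.png',(255,150,345,245),6)
im=snap('scene','s1.png'); save(im,'s1.png',(235,105,355,200),6)
E
```

```text
shift tool mm [-1.2  0.3 57.5] norm 57.5
turn deg [-0.02 -0.01 -0.  ] shift if turned first [-1.2  0.3 57.5]
```

View pics/s1.png

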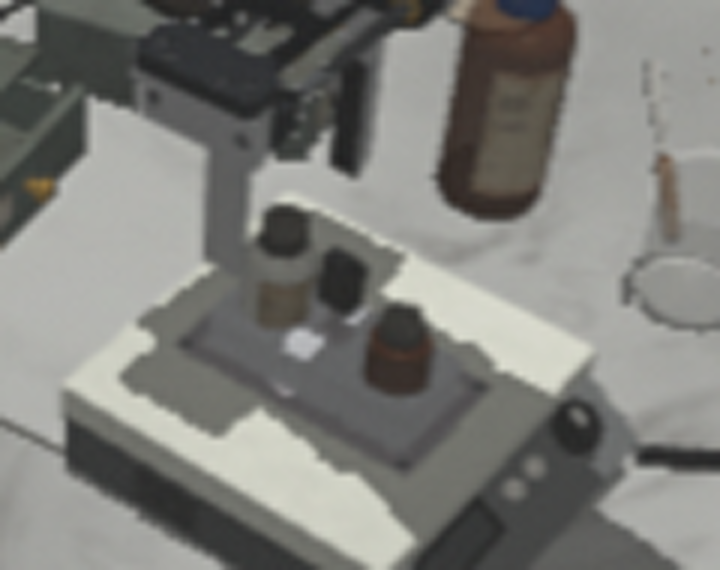

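The open jaws straddle the tall vial, with the handle clear between the fingers. Descending.

Call:
drive_tool(
  increments=[
    [[0,0,0],[-1.2,0.3,20],1],
    [[0,0,0],[0,0,20],1],
    [[0,0,0],[0,0,17.5],1],
    [[0,0,0],[0,0,0],1],
    [[0,0,0],[0,0,0],0.5],
    [[0,0,0],[0,0,0],0.3],
    [[0,0,0],[0,0,0],0.2],
    [[0,0,0],[0,0,0],0.2],
    [[0,0,0],[0,0,0],0.2],
  ],
  squeeze=10,
)

```text
time_s: 4.32
ee_pos: [0.5718, -0.1066, 0.113]
eef_rot: [3.142, -0.0, 1.461]
force: [0.3, -0.0, 0.2]
grip_width: 0.0474
```

```bash
python3 - <<'E'
from h import *
to([.5713,-.1058,.112],yaw=1.462); print(ctrl.get_obs()['moment'])
E
```

```text
shift tool mm [ 0.7 -0.6  1. ] norm 1.4
turn deg [ 0.   -0.   -0.04] shift if turned first [ 0.7 -0.6  1. ]
[ 0.03342935 -0.02355566  0.02280072]
```

Still closing.

Call:
drive_tool(
  increments=[
    [[0,0,0],[0,0,0],0.2],
    [[0,0,0],[0,0,0],0.2],
    [[0,0,0],[0,0,0],0.2],
    [[0,0,0],[0,0,0],0.2],
  ],
)

```text
time_s: 4.82
ee_pos: [0.5718, -0.1066, 0.113]
eef_rot: [3.142, 0.0, 1.461]
force: [0.2, 0.0, -0.4]
grip_width: 0.0356
```

```bash
python3 - <<'E'
from h import *
o=ctrl.get_obs();print(o['grip_width'],o['force'],o['ee_pos'],o['moment'])
im=snap('scene','s2.png'); save(im,'s2.png',(235,105,355,200),6)
E
```

```text
0.035602153329342696 [ 0.16248127  0.00080451 -0.35339297] [ 0.57178598 -0.10659458  0.11295654] [-0.06457448  0.01088776  0.01789913]
```

View pics/s2.png

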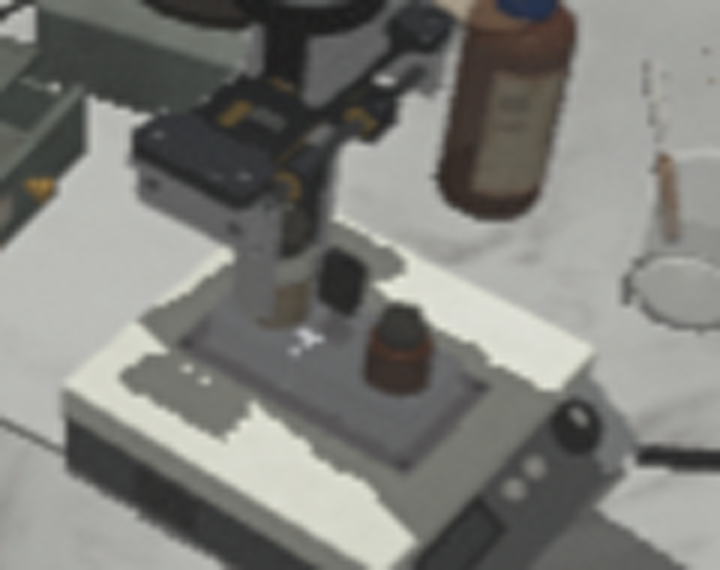

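Width 35.6 mm matches the 36 mm vial. Lifting it out and moving toward the right compartment, where the white mate is.

Call:
drive_tool(
  increments=[
    [[0,0,0],[0,0,-5],0.2],
    [[0,0,0],[0,0,-15],0.2],
    [[0,0,0],[0,0,-25],0.2],
    [[0,0,0],[0,0,-30],0.2],
    [[0,0,0],[0,0,-30],0.2],
    [[0,0,0],[0,0,-25],0.2],
    [[0,0,0],[0,0,0],0.2],
  ],
)

```text
time_s: 5.75
ee_pos: [0.5723, -0.1067, 0.2454]
eef_rot: [3.137, 0.001, 1.461]
force: [1.0, -0.8, -1.2]
grip_width: 0.0355
```

```bash
python3 - <<'E'
from h import *
to([.5038,.2048,.24],yaw=1.378);o=ctrl.get_obs();print(o['grip_width'],o['force'])
im=snap('scene','s3.png'); save(im,'s3.png',(215,75,365,200),5)
E
```

```text
shift tool mm [ 302.2 -102.2    4.8] norm 319.0
turn deg [0.24 0.02 4.78] shift if turned first [ 292.6 -127.     5.4]
0.035481445908290984 [ 0.97929355 -0.80250089 -1.22785756]
```

View pics/s3.png

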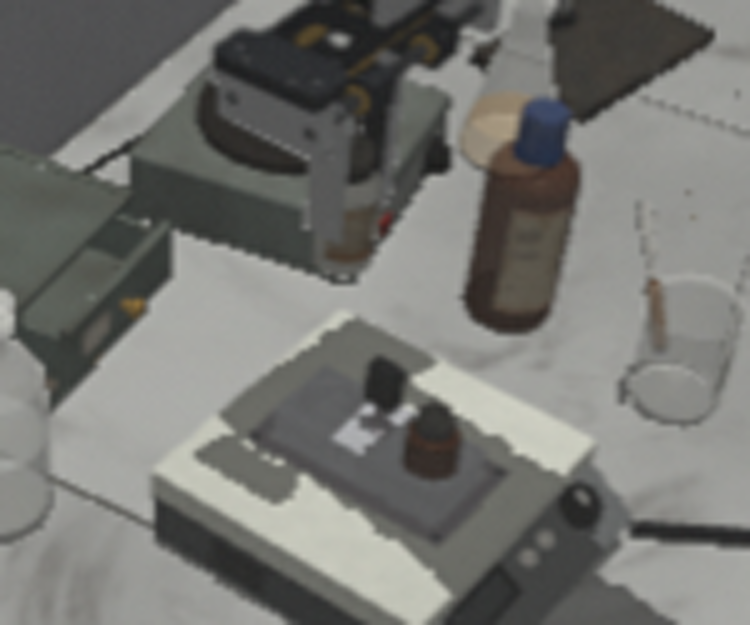

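The vial is clear of the block and hangs straight.

Call:
drive_tool(
  increments=[
    [[0,0,4.8],[0,0,0],0.2],
    [[0,0,0],[14.6,-6.4,0],0.2],
    [[0,0,0],[29.3,-12.7,0],0.2],
    [[0,0,0],[29.3,-12.7,0],0.2],
    [[0,0,0],[29.3,-12.7,0],0.2],
    [[0,0,0],[29.3,-12.7,0],0.2],
    [[0,0,0],[29.3,-12.7,0],0.2],
    [[0,0,0],[29.3,-12.7,0],0.2],
    [[0,0,0],[29.3,-12.7,0],0.2],
    [[0,0,0],[29.3,-12.7,0],0.2],
    [[0,0,0],[29.3,-12.7,0],0.2],
    [[0,0,0],[14.6,-6.4,0],0.2],
    [[0,0,0],[0,0,30],0.2],
    [[0,0,0],[0,0,40],0.2],
    [[0,0,0],[0,0,40],0.2],
    [[0,0,0],[0,0,30],0.2],
    [[0,0,0],[0,0,20],0.2],
    [[0,0,0],[0,0,0],0.2],
  ],
)

```text
time_s: 8.05
ee_pos: [0.5024, 0.205, 0.0816]
eef_rot: [-3.139, 0.002, 1.378]
force: [1.0, -0.3, -0.4]
grip_width: 0.0356
```

```bash
python3 - <<'E'
from h import *
to([.5038,.2048,.049],yaw=1.378);o=ctrl.get_obs();print(o['grip_width'],o['force'])
im=snap('scene','s4.png'); save(im,'s4.png',(140,170,290,295),5)
E
```

```text
shift tool mm [ 0.2  1.5 32.6] norm 32.6
turn deg [-0.15  0.09  0.02] shift if turned first [ 0.1  1.4 32.6]
0.03555960184215554 [ 1.0024961  -0.3455467  -0.41809902]
```

View pics/s4.png

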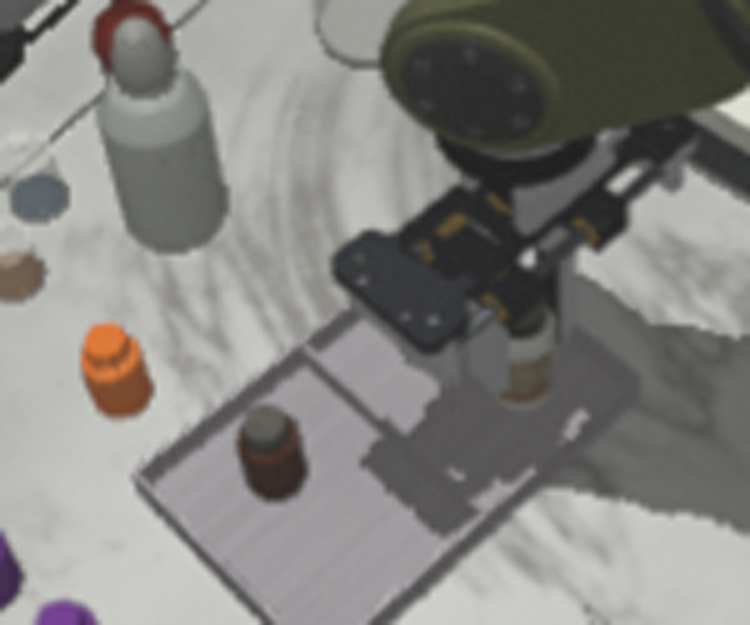

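The vial hangs over the near half of the right compartment, clear of the mate. Lowering.

Call:
drive_tool(
  increments=[
    [[0,0,0],[0,1.4,12],0.2],
    [[0,0,0],[0,0,12],0.2],
    [[0,0,0],[0,0,5],0.2],
    [[0,0,0],[0,0,2],0.2],
    [[0,0,0],[0,0,0],0.2],
    [[0,0,0],[0,0,0],0.2],
  ],
)

```text
time_s: 8.85
ee_pos: [0.5048, 0.2051, 0.0523]
eef_rot: [3.141, -0.0, 1.378]
force: [0.2, -0.5, -1.5]
grip_width: 0.0358
```

```bash
python3 - <<'E'
from h import *
to([.5038,.2048,.049],yaw=1.378);o=ctrl.get_obs();print(o['grip_width'],o['force'])
E
```

```text
shift tool mm [-0.5 -0.9  3.3] norm 3.4
turn deg [ 0.03 -0.02 -0.02] shift if turned first [-0.5 -0.9  3.3]
0.03576210688205308 [ 0.22781234 -0.48424675 -1.49635339]
```

Call:
drive_tool(
  increments=[
    [[0,0,0],[0,0,1.5],0.2],
    [[0,0,0],[0,0,1],0.2],
    [[0,0,0],[0,0,0],0.2],
    [[0,0,0],[0,0,0],0.2],
  ],
)

```text
time_s: 9.35
ee_pos: [0.5047, 0.205, 0.0495]
eef_rot: [-3.142, 0.0, 1.378]
force: [0.3, -0.1, -0.9]
grip_width: 0.0354
```

```bash
python3 - <<'E'
from h import *
to([.5038,.2048,.049],yaw=1.378);o=ctrl.get_obs();print(o['grip_width'],o['force'])
E
```

```text
shift tool mm [-0.3 -0.8  0.5] norm 1.0
turn deg [-0.    0.   -0.02] shift if turned first [-0.3 -0.8  0.5]
0.03544426313446413 [ 0.31786455 -0.06490349 -0.90946964]
```

Call:
drive_tool(
  increments=[
    [[0,0,0],[0,0,1],0.2],
    [[0,0,0],[0,0,0],0.2],
    [[0,0,0],[0,0,0],0.2],
  ],
)

```text
time_s: 9.72
ee_pos: [0.5047, 0.205, 0.0484]
eef_rot: [3.142, -0.0, 1.378]
force: [0.3, -0.4, -0.1]
grip_width: 0.0355
```

Call:
drive_tool(
  increments=[
    [[0,0,0],[0,0,1],0.2],
    [[0,0,0],[0,0,0],0.2],
    [[0,0,0],[0,0,0],0.2],
  ],
)

```text
time_s: 10.1
ee_pos: [0.5049, 0.2052, 0.0478]
eef_rot: [3.141, -0.0, 1.378]
force: [-1.1, 1.1, 6.0]
grip_width: 0.0355
```

Contact at 6 N, so the vial is on the floor. Releasing and going up.

Call:
drive_tool(
  increments=[
    [[0,0,0],[0,0,-0.4],0.2],
    [[0,0,0],[0,0,0],0.5],
    [[0,0,0],[0,0,0],0.6],
    [[0,0,0],[0,0,0],0.65],
    [[0,0,0],[0,0,0],0.65],
    [[0,0,0],[0,0,-15],0.65],
    [[0,0,0],[0,0,-30],0.65],
    [[0,0,0],[0,0,-45],0.7],
    [[0,0,0],[0,0,-50],0.8],
    [[0,0,0],[0,0,-50],1],
    [[0,0,0],[0,0,0],1],
  ],
)

```text
time_s: 11.48
ee_pos: [0.5057, 0.2054, 0.2427]
eef_rot: [3.135, -0.004, 1.378]
force: [-0.5, -0.4, -1.2]
grip_width: 0.0915
```

```bash
python3 - <<'E'
from h import *
to([.4957,-.0977,.25],yaw=1.462);o=ctrl.get_obs();print(o['grip_width'],o['force'])
im=snap('scene','s5.png'); save(im,'s5.png',(140,170,290,295),5)
E
```

```text
shift tool mm [-299.3   48.4   -8.1] norm 303.3
turn deg [ 0.39 -0.2  -4.83] shift if turned first [-302.4   23.    -7.3]
0.09151619428155289 [-0.45276338 -0.35610748 -1.21798682]
```

View pics/s5.png

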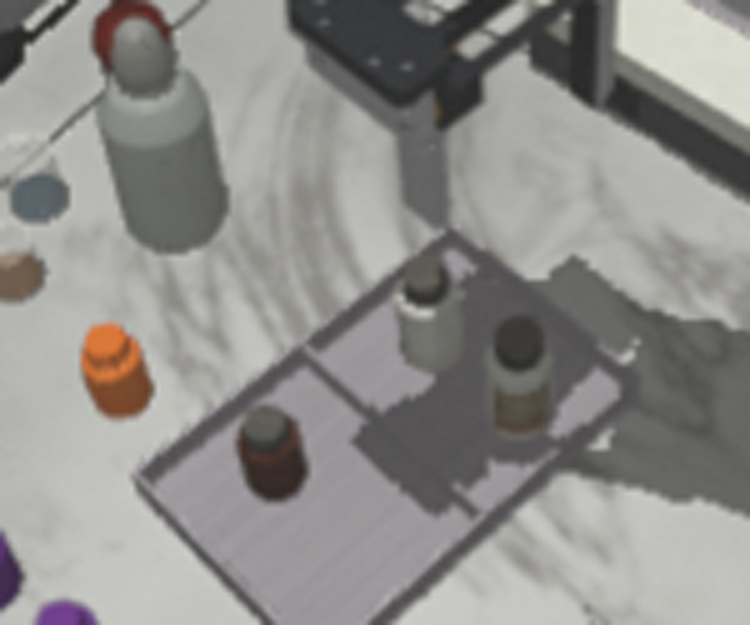

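The tall vial stands upright beside its mate at (520,380). Now the short vial.

Call:
drive_tool(
  increments=[
    [[0,0,-4.8],[0,0,-6],1],
    [[0,0,0],[-17.4,1.5,0],1],
    [[0,0,0],[-35,2.65,0],1],
    [[0,0,0],[-35,2.65,0],1],
    [[0,0,0],[-35,2.65,0],1],
    [[0,0,0],[-35,2.65,0],1],
    [[0,0,0],[-35,2.65,0],1],
    [[0,0,0],[-35,2.65,0],1],
    [[0,0,0],[-35,2.65,0],1],
    [[0,0,0],[-25,2,0],1],
    [[0,0,0],[-15,1,0],1],
    [[0,0,0],[0,0,20],1],
    [[0,0,0],[0,0,30],1],
    [[0,0,0],[0,0,25],1],
    [[0,0,0],[0,0,0],1],
    [[0,0,0],[0,0,0],1],
  ],
)

```text
time_s: 13.52
ee_pos: [0.4948, -0.0982, 0.1698]
eef_rot: [3.141, 0.0, 1.461]
force: [-0.2, 0.4, 0.3]
grip_width: 0.0941
```

```bash
python3 - <<'E'
from h import *
to([.4957,-.0977,.110],yaw=1.462);o=ctrl.get_obs();print(o['grip_width'],o['force'])
im=snap('scene','s6.png'); save(im,'s6.png',(235,105,355,200),6)
im=snap('top','t6.png'); save(im,'t6.png',(255,150,345,245),6)
E
```

```text
shift tool mm [ 0.6  0.8 59.8] norm 59.8
turn deg [ 0.05  0.01 -0.06] shift if turned first [ 0.6  0.9 59.8]
0.09405539680504295 [-0.20324043  0.37274974  0.27328021]
```

View pics/s6.png

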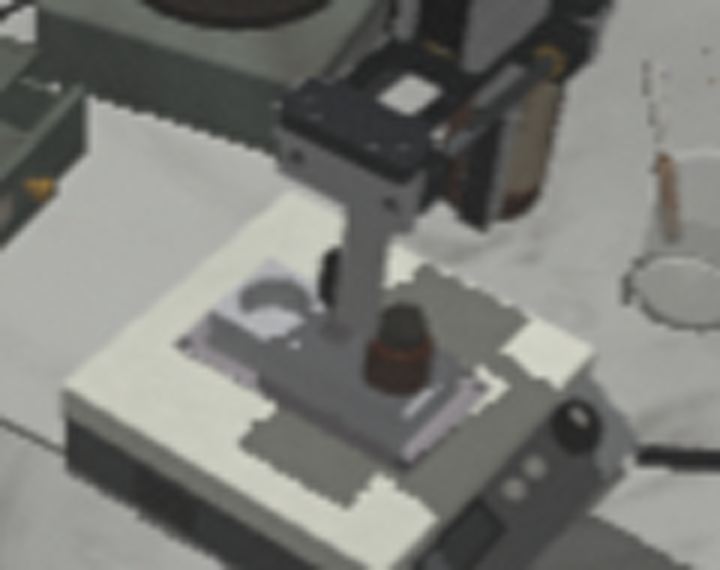

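The block and heater have not moved and the jaws straddle the short vial. Descending and closing.

Call:
drive_tool(
  increments=[
    [[0,0,0],[0.5,0.8,20],1],
    [[0,0,0],[0,0,20],0.7],
    [[0,0,0],[0,0,12],0.6],
    [[0,0,0],[0,0,7.5],0.5],
    [[0,0,0],[0,0,0],0.4],
    [[0,0,0],[0,0,0],0.2],
    [[0,0,0],[0,0,0],0.2],
    [[0,0,0],[0,0,0],0.2],
    [[0,0,0],[0,0,0],0.2],
    [[0,0,0],[0,0,0],0.2],
    [[0,0,0],[0,0,0],0.2],
    [[0,0,0],[0,0,0],0.2],
  ],
  squeeze=10,
)

```text
time_s: 15.12
ee_pos: [0.4956, -0.0977, 0.1096]
eef_rot: [3.141, 0.0, 1.461]
force: [-0.6, 0.7, 4.7]
grip_width: 0.0319
```

Call:
drive_tool(
  increments=[
    [[0,0,0],[0,0,-2],0.2],
    [[0,0,0],[0,0,-6],0.2],
    [[0,0,0],[0,0,-15],0.2],
    [[0,0,0],[0,0,-25],0.2],
    [[0,0,0],[0,0,-30],0.2],
    [[0,0,0],[0,0,-30],0.2],
    [[0,0,0],[0,0,-25],0.2],
    [[0,0,0],[0,0,0],0.2],
  ],
)

```text
time_s: 16.12
ee_pos: [0.4959, -0.0978, 0.2446]
eef_rot: [3.138, 0.001, 1.461]
force: [-0.4, 0.2, -0.3]
grip_width: 0.0318
```

```bash
python3 - <<'E'
from h import *
to([.5256,.3166,.24],yaw=1.378);o=ctrl.get_obs();print(o['grip_width'],o['force'])
im=snap('scene','s7.png'); save(im,'s7.png',(215,75,365,200),5)
E
```

```text
shift tool mm [415.2 -15.8   4.3] norm 415.5
turn deg [0.22 0.03 4.78] shift if turned first [412.4 -50.3   4.6]
0.03182238183030274 [-0.40389319  0.21611895 -0.31385308]
```

View pics/s7.png

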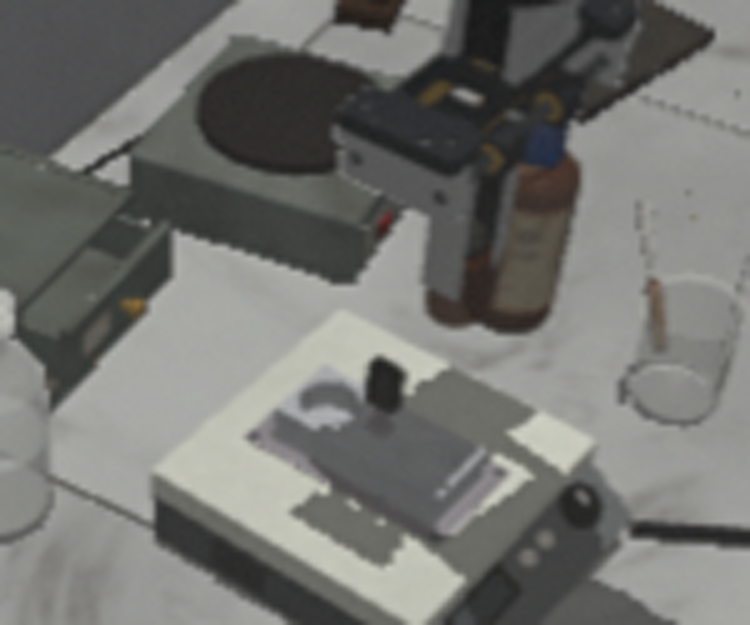

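The brown vial is held. Carrying it to the left compartment.

Call:
drive_tool(
  increments=[
    [[0,0,4.8],[0,0,0],0.2],
    [[0,0,0],[17.4,-2.2,0],0.2],
    [[0,0,0],[35,-4.3,0],0.2],
    [[0,0,0],[35,-4.3,0],0.2],
    [[0,0,0],[35,-4.3,0],0.2],
    [[0,0,0],[35,-4.3,0],0.2],
    [[0,0,0],[35,-4.3,0],0.2],
    [[0,0,0],[35,-4.3,0],0.2],
    [[0,0,0],[35,-4.3,0],0.2],
    [[0,0,0],[35,-4.3,0],0.2],
    [[0,0,0],[35,-4.3,0],0.2],
    [[0,0,0],[35,-4.3,0],0.2],
    [[0,0,0],[30,-3.5,0],0.2],
    [[0,0,0],[15,-1.6,0],0.2],
    [[0,0,0],[0,0,30],0.2],
    [[0,0,0],[0,0,40],0.2],
    [[0,0,0],[0,0,40],0.2],
    [[0,0,0],[0,0,30],0.2],
    [[0,0,0],[0,0,20],0.2],
    [[0,0,0],[0,0,0],0.2],
  ],
)

```text
time_s: 18.68
ee_pos: [0.5243, 0.3163, 0.0808]
eef_rot: [-3.139, 0.002, 1.378]
force: [0.2, 1.1, 0.4]
grip_width: 0.0318
```

```bash
python3 - <<'E'
from h import *
to([.5256,.3166,.05],yaw=1.378);o=ctrl.get_obs();print(o['grip_width'],o['force'])
im=snap('scene','s8.png'); save(im,'s8.png',(110,170,260,295),5)
E
```

```text
shift tool mm [ 0.6  1.3 30.8] norm 30.9
turn deg [-0.14  0.11  0.01] shift if turned first [ 0.6  1.2 30.8]
0.031832052449789504 [0.21571953 1.12553044 0.38754889]
```

View pics/s8.png

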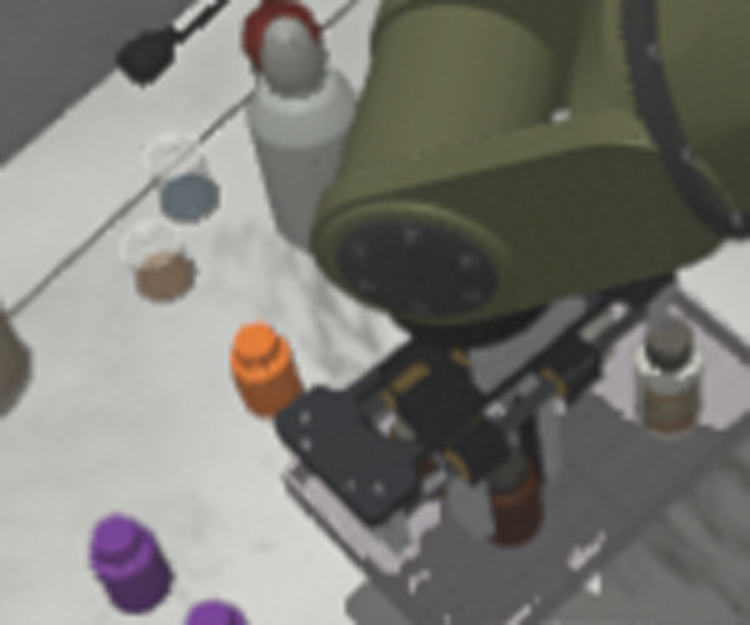

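Call:
drive_tool(
  increments=[
    [[0,0,0],[0.6,1.2,12],0.2],
    [[0,0,0],[0,0,12],0.2],
    [[0,0,0],[0,0,5],0.2],
    [[0,0,0],[0,0,2],0.2],
    [[0,0,0],[0,0,1],0.2],
    [[0,0,0],[0,0,0],0.2],
    [[0,0,0],[0,0,0],0.2],
  ],
)

```text
time_s: 19.6
ee_pos: [0.5266, 0.3171, 0.0506]
eef_rot: [3.141, -0.0, 1.378]
force: [0.2, 0.4, -1.1]
grip_width: 0.032
```

Call:
drive_tool(
  increments=[
    [[0,0,0],[0,0,1.5],0.2],
    [[0,0,0],[0,0,0],0.2],
    [[0,0,0],[0,0,0],0.2],
  ],
)

```text
time_s: 19.98
ee_pos: [0.5265, 0.3171, 0.0488]
eef_rot: [3.142, -0.0, 1.378]
force: [-0.0, -0.6, 0.3]
grip_width: 0.0323
```

Call:
drive_tool(
  increments=[
    [[0,0,0],[0,0,1.5],0.2],
    [[0,0,0],[0,0,0],0.2],
    [[0,0,0],[0,0,0],0.2],
  ],
)

```text
time_s: 20.35
ee_pos: [0.5265, 0.3171, 0.0473]
eef_rot: [-3.142, 0.0, 1.378]
force: [-0.2, -0.4, 0.7]
grip_width: 0.032
```

Call:
drive_tool(
  increments=[
    [[0,0,0],[0,0,1],0.2],
    [[0,0,0],[0,0,0],0.2],
    [[0,0,0],[0,0,0],0.2],
  ],
)

```text
time_s: 20.72
ee_pos: [0.5265, 0.3171, 0.0464]
eef_rot: [3.142, -0.0, 1.378]
force: [-0.5, -0.5, -0.4]
grip_width: 0.0315
```

Call:
drive_tool(
  increments=[
    [[0,0,0],[0,0,1],0.2],
    [[0,0,0],[0,0,0],0.2],
    [[0,0,0],[0,0,0],0.2],
  ],
)

```text
time_s: 21.1
ee_pos: [0.5265, 0.3171, 0.0453]
eef_rot: [-3.142, 0.0, 1.378]
force: [-0.5, -0.9, -0.1]
grip_width: 0.0322
```

Call:
drive_tool(
  increments=[
    [[0,0,0],[0,0,1],0.2],
    [[0,0,0],[0,0,0],0.2],
    [[0,0,0],[0,0,0],0.2],
  ],
)

```text
time_s: 21.48
ee_pos: [0.5267, 0.3171, 0.0447]
eef_rot: [3.141, -0.0, 1.378]
force: [-0.7, 0.0, 5.3]
grip_width: 0.032
```

Contact at 5.3 N. Releasing.

Call:
drive_tool(
  increments=[
    [[0,0,0],[0,0,-0.4],0.2],
    [[0,0,0],[0,0,0],0.5],
    [[0,0,0],[0,0,0],0.6],
    [[0,0,0],[0,0,0],0.6],
    [[0,0,0],[0,0,0],0.6],
    [[0,0,0],[0,0,-15],0.6],
    [[0,0,0],[0,0,-30],0.6],
    [[0,0,0],[0,0,-45],0.6],
    [[0,0,0],[0,0,-50],0.6],
    [[0,0,0],[0,0,-50],0.6],
    [[0,0,0],[0,0,0],0.6],
  ],
)

```text
time_s: 22.85
ee_pos: [0.5275, 0.3176, 0.2402]
eef_rot: [3.135, -0.005, 1.378]
force: [0.4, -0.0, -0.4]
grip_width: 0.0563
```

```bash
python3 - <<'E'
from h import *
to([.5335,-.1015,.24],yaw=1.462);o=ctrl.get_obs();print(o['grip_width'],o['force'])
im=snap('scene','s9.png'); save(im,'s9.png',(110,170,260,295),5)
E
```

```text
shift tool mm [-410.1   86.4   -1.4] norm 419.1
turn deg [ 0.37 -0.28 -4.84] shift if turned first [-4.16e+02  5.15e+01  2.00e-01]
0.05629057847331413 [ 0.37956057 -0.01504786 -0.43189399]
```

View pics/s9.png

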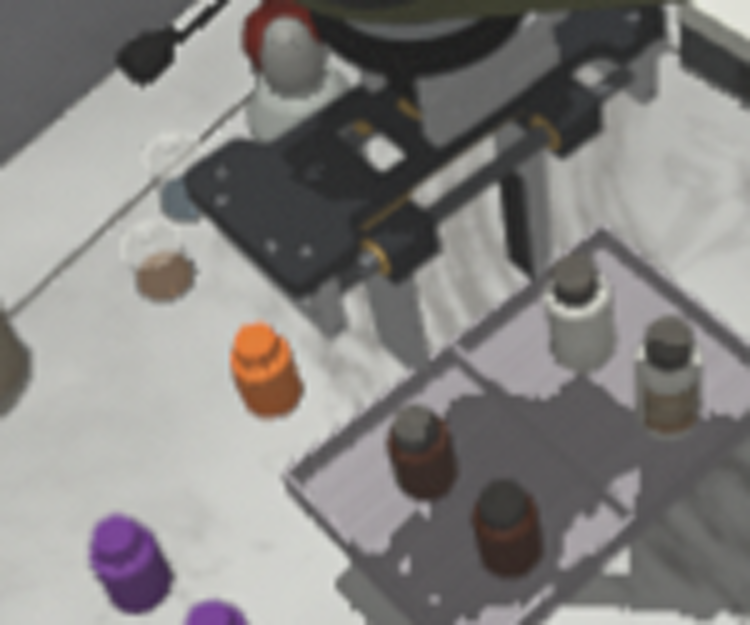

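All four vials stand upright in matching pairs. Moving over the handle.

Call:
drive_tool(
  increments=[
    [[0,0,-4.8],[0,0,0],0.6],
    [[0,0,0],[-18,2.2,0],0.6],
    [[0,0,0],[-35,4.4,0],0.6],
    [[0,0,0],[-35,4.4,0],0.6],
    [[0,0,0],[-35,4.4,0],0.6],
    [[0,0,0],[-35,4.4,0],0.6],
    [[0,0,0],[-35,4.4,0],0.6],
    [[0,0,0],[-35,4.4,0],0.6],
    [[0,0,0],[-35,4.4,0],0.6],
    [[0,0,0],[-35,4.4,0],0.6],
    [[0,0,0],[-35,4.3,0],0.6],
    [[0,0,0],[-35,4.3,0],0.6],
    [[0,0,0],[-33,3.7,0],0.6],
    [[0,0,0],[-15,1.8,0],0.6],
    [[0,0,0],[0,0,20],0.6],
    [[0,0,0],[0,0,25],0.6],
    [[0,0,0],[0,0,0],0.6],
    [[0,0,0],[0,0,0],0.6],
  ],
)

```text
time_s: 25.15
ee_pos: [0.5324, -0.102, 0.1907]
eef_rot: [3.141, 0.0, 1.461]
force: [-0.1, 0.5, 0.8]
grip_width: 0.0563
```

```bash
python3 - <<'E'
from h import *
to([.5335,-.1015,.126],yaw=1.462);o=ctrl.get_obs();print(o['grip_width'],o['force'],o['moment'])
im=snap('scene','s10.png'); save(im,'s10.png',(235,105,355,200),6)
im=snap('top','t10.png'); save(im,'t10.png',(255,150,345,245),6)
E
```

```text
shift tool mm [ 0.6  0.9 64.7] norm 64.7
turn deg [ 0.05  0.01 -0.05] shift if turned first [ 0.6  1.  64.7]
0.05632075191556728 [-0.12868653  0.53914255  0.8353911 ] [ 0.01927083  0.01171784 -0.01799493]
```

View pics/s10.png

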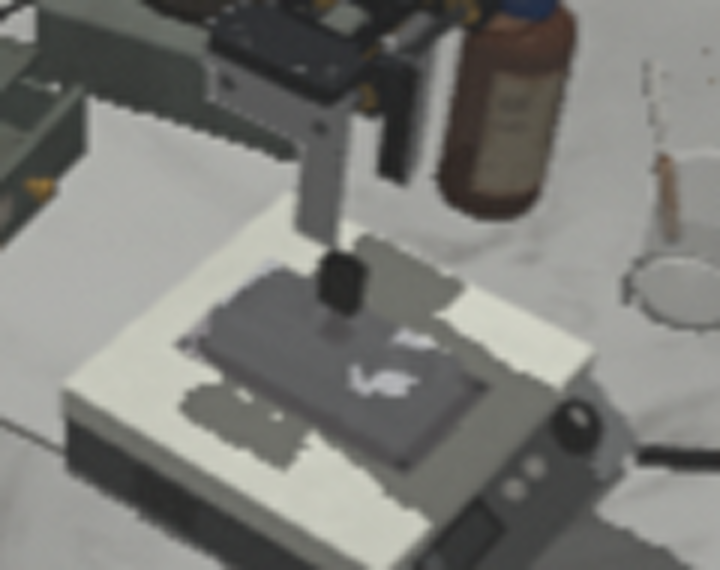

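The handle sits at (342,282) between the jaws. Next I'll check the bottle's clearance, then descend and grip.

Call:
drive_tool(
  increments=[
    [[0,0,0],[0.6,0.9,20],0.6],
    [[0,0,0],[0,0,20],0.6],
    [[0,0,0],[0,0,20],0.5],
    [[0,0,0],[0,0,7],0.4],
    [[0,0,0],[0,0,0],0.3],
    [[0,0,0],[0,0,0],0.2],
    [[0,0,0],[0,0,0],0.15],
    [[0,0,0],[0,0,0],0.1],
    [[0,0,0],[0,0,0],0],
    [[0,0,0],[0,0,0],0],
    [[0,0,0],[0,0,0],0],
    [[0,0,0],[0,0,0],0],
    [[0,0,0],[0,0,0],0],
    [[0,0,0],[0,0,0],0],
  ],
  squeeze=58,
)

```text
time_s: 27.0
ee_pos: [0.5335, -0.1013, 0.1232]
eef_rot: [3.141, -0.0, 1.461]
force: [-0.8, 6.1, 6.5]
grip_width: 0.0126
```

```bash
python3 - <<'E'
from h import *
to([.5335,-.1015,.124],yaw=1.462);o=ctrl.get_obs();print(o['grip_width'],o['force'],o['moment'])
print(onz('top',(572/1.5,291/1.5),.17))
im=snap('scene','s11.png'); save(im,'s11.png',(235,105,355,200),6)
E
```

```text
shift tool mm [-0.2  0.1 -0.8] norm 0.8
turn deg [ 0.04 -0.03 -0.03] shift if turned first [-0.2  0.1 -0.8]
0.012606907979979584 [-0.76322879  6.10277312  6.46773528] [ 1.06707786  0.11476423 -0.09790759]
[ 0.54843491 -0.3557608   0.17      ]
```

View pics/s11.png

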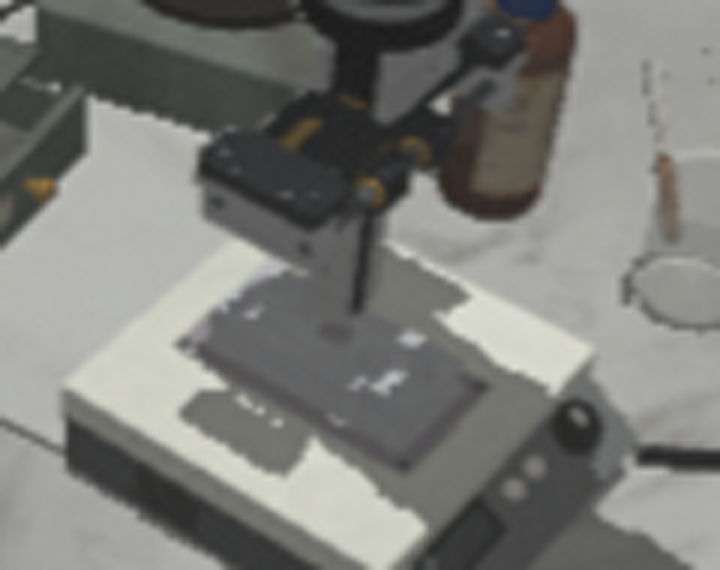

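Gripped at 12.6 mm. Starting the tilt with the left side up, about the lower right edge.

Call:
drive_tool(
  increments=[
    [[0,1,0],[-1.38,0,-0.44],0],
    [[0,1,0],[-1.38,0,-0.44],0],
    [[0,1,0],[-1.38,0,-0.44],0],
    [[0,1,0],[-1.38,0,-0.44],0],
    [[0,0,0],[0,0,0],0],
  ],
)

```text
time_s: 27.68
ee_pos: [0.5329, -0.1069, 0.1248]
eef_rot: [3.141, -0.071, 1.461]
force: [0.7, 5.7, 5.3]
grip_width: 0.0123
```

```bash
cat >> h.py <<'E'
def rep():
    o=ctrl.get_obs();Rm=R.from_euler('xyz',o['eef_rot'])
    z=Rm.apply([0,0,1]); ax=np.array([np.cos(-.109),np.sin(-.109),0]); ay=np.array([-ax[1],ax[0],0])
    tilt=np.arctan2(z@ay,-z[2]) # + = left up
    g=o['ee_pos']-z*.002
    # block origin assuming rigid grip at start
    c=o['ee_pos']+z*.0782; up=-z; by=Rm.apply([1,0,0])
    d=c-np.array([.5335,-.1013,.045])
    L=c+by*.025+up*.006; Rr=c-by*.025+up*.006
    print('t',o['time_s'],'tilt deg',np.degrees(tilt).round(2),'block dxyz mm',(d*1000).round(1),'lipL %.1f lipR %.1f'%((L[2]-.051)*1e3,(Rr[2]-.051)*1e3),'F',o['force'].round(1),'M',o['moment'].round(2),'w',o['grip_width'].round(4))
E
python3 - <<'E'
from h import *
rep()
im=snap('scene','s12.png'); save(im,'s12.png',(235,105,355,200),6)
E
```

```text
Traceback (most recent call last):
  File "h.py", line 41, in rep
    print('t',o['time_s'],'tilt deg',np.degrees(tilt).round(2),'block dxyz mm',(d*1000).round(1),'lipL %.1f lipR %.1f'%((L[2]-.051)*1e3,(Rr[2]-.051)*1e3),'F',o['force'].round(1),'M',o['moment'].round(2),'w',o['grip_width'].round(4))
                                                                                                                                                                                                               ^^^^^^^^^^^^^^^^^^^^^
AttributeError: 'float' object has no attribute 'round'
```

```bash
sed -i "s/o\['grip_width'\].round(4)/round(float(o['grip_width']),4)/" h.py
python3 - <<'E'
from h import *
rep()
im=snap('scene','s12.png'); save(im,'s12.png',(235,105,355,200),6)
E
```

```text
t 27.675 tilt deg 4.07 block dxyz mm [ 0.  -0.1  1.8] lipL 3.6 lipR 0.0 F [0.7 5.7 5.3] M [ 1.25 -0.04 -0.02] w 0.0123
```

View pics/s12.png

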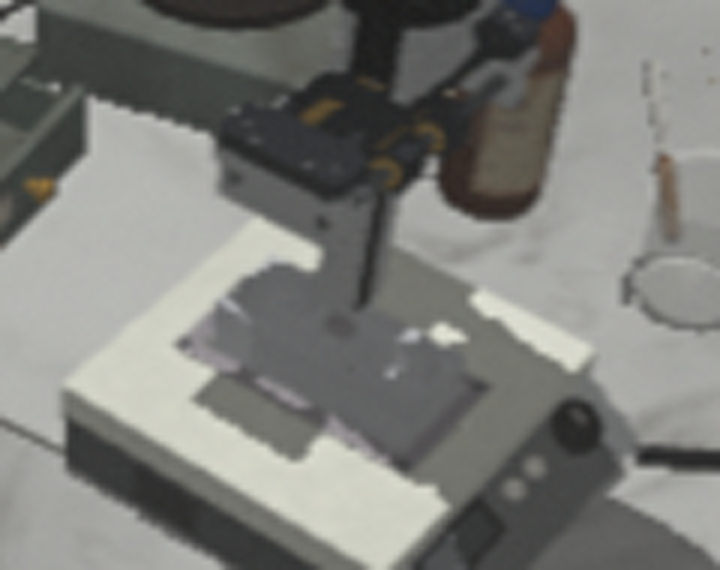

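The block is tilting with the heater in place. Continuing to about 10.5 degrees.

Call:
drive_tool(
  increments=[
    [[0,1,0],[-1.38,0,-0.44],0],
    [[0,1,0],[-1.38,0,-0.44],0],
    [[0,1,0],[-1.38,0,-0.44],0],
    [[0,1,0],[-1.38,0,-0.44],0],
    [[0,1,0],[-1.38,0,-0.44],0],
    [[0,1,0],[-1.38,0,-0.44],0],
    [[0,0.5,0],[-0.69,0,-0.22],0],
    [[0,0,0],[0,0,0],0],
  ],
)

```text
time_s: 28.72
ee_pos: [0.5319, -0.1153, 0.1266]
eef_rot: [3.141, -0.186, 1.461]
force: [1.8, 10.5, 6.1]
grip_width: 0.0129
```

```bash

python3 - <<'E'
from h import *
rep()
im=snap('scene','s13.png'); save(im,'s13.png',(235,105,355,200),6)
im=snap('top','t13.png'); save(im,'t13.png',(255,150,345,245),6)
E
```

```text
t 28.725 tilt deg 10.64 block dxyz mm [0.  0.3 4.8] lipL 9.3 lipR 0.1 F [ 1.8 10.5  6.1] M [ 2.41 -0.38  0.02] w 0.0129
```

View pics/s13.png

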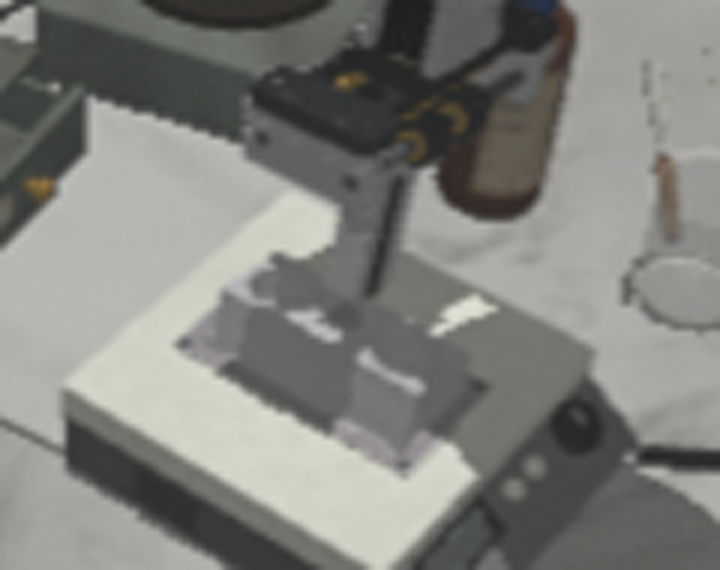

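View pics/t13.png

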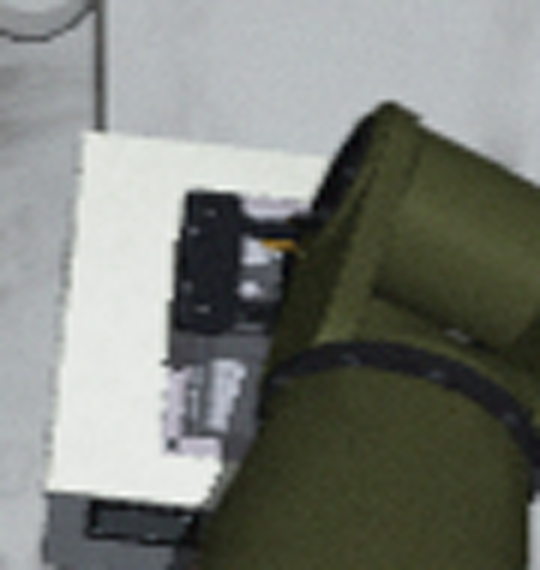

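```bash
cat >> h.py <<'E'
def overlay(raw,f,tilts,crop,s,n='scene',piv='R',dy=0,dz=0,col=None):
    im=cv2.imread(raw); im=im[crop[1]:crop[3],crop[0]:crop[2]]; im=cv2.resize(im,None,fx=s,fy=s,interpolation=cv2.INTER_CUBIC)
    for t,c in tilts:
        t=np.radians(t); yaw=-.109
        P=np.array([[sx*61,y,45] for sx,y in((1,26),(-1,26),(-1,-26),(1,-26))]+[[-61,26,0],[61,26,0]],float)
        p=P-[0,-26,0]; q=p.copy(); q[:,1]=p[:,1]*np.cos(t)-p[:,2]*np.sin(t); q[:,2]=p[:,1]*np.sin(t)+p[:,2]*np.cos(t)
        q=q+[0,-26+dy,dz]; q/=1000
        w=q@R.from_euler('z',yaw).as_matrix().T+[.5335,-.1013,.045]
        u=((proj(n,w)-crop[:2]+.5)*s-.5).round().astype(int)
        for a,b in((0,1),(1,2),(2,3),(3,0),(1,4),(0,5)): cv2.line(im,tuple(map(int,u[a])),tuple(map(int,u[b])),c,1)
    cv2.imwrite('pics/'+f,im)
E
python3 - <<'E'
from h import *
overlay('pics/raw_s13.png','o13.png',[(10.6,(0,0,255)),(7,(0,255,0))],(255,140,335,200),8)
overlay('pics/raw_s10.png','o10.png',[(0,(0,0,255))],(255,140,335,200),8)
E
```

```text
(no output)
```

View pics/o13.png

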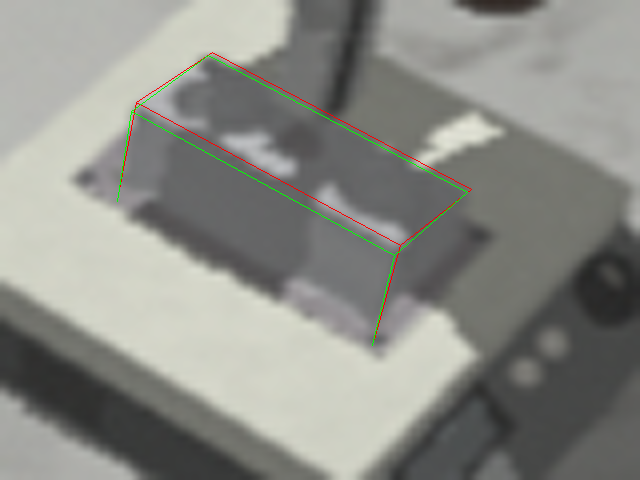

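View pics/o10.png

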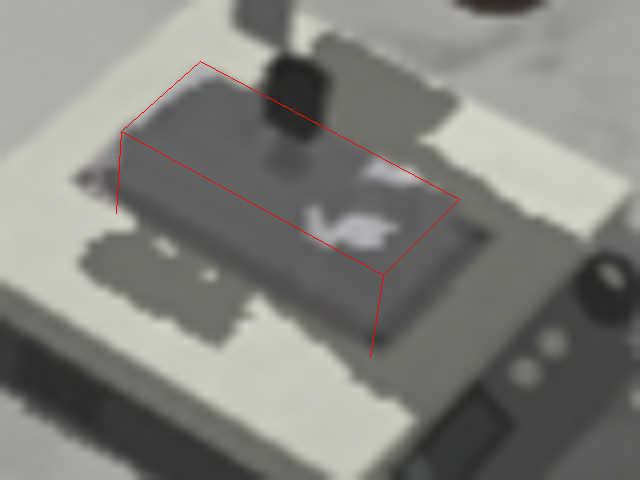

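Call:
drive_tool(
  increments=[
    [[0,1,0],[-1.38,0,-0.44],0],
    [[0,0.5,0],[-0.69,0,-0.22],0],
    [[0,0,0],[0,0,0],0],
    [[0,0,0],[0,0,0],0],
  ],
)

```text
time_s: 29.32
ee_pos: [0.5317, -0.1172, 0.1268]
eef_rot: [3.141, -0.212, 1.462]
force: [1.4, 10.6, 4.5]
grip_width: 0.013
```

```bash

python3 - <<'E'
from h import *
rep()
E
```

```text
t 29.325 tilt deg 12.15 block dxyz mm [-0.   0.4  5.4] lipL 10.5 lipR -0.0 F [ 1.4 10.6  4.5] M [ 2.62 -0.4  -0.01] w 0.013
```

The left side is up about 10 mm with the right side still down. The 10 N side force fits the block touching the well's rim wall. Now I'll rock the right side up about the left lip, shifting slightly left and keeping the left side raised.

Call:
drive_tool(
  increments=[
    [[0,-1,0],[1.46,0,-0.46],0],
    [[0,-1,0],[1.46,0,-0.46],0],
    [[0,-1,0],[1.46,0,-0.46],0],
    [[0,-1,0],[1.46,0,-0.46],0],
    [[0,0,0],[0,0,0],0],
  ],
)

```text
time_s: 29.95
ee_pos: [0.5316, -0.1122, 0.1282]
eef_rot: [-3.14, -0.141, 1.461]
force: [3.2, 5.6, -9.1]
grip_width: 0.0127
```

```bash

python3 - <<'E'
from h import *
rep()
im=snap('scene','s14.png'); save(im,'s14.png',(235,105,355,200),6)
E
```

```text
t 29.95 tilt deg 8.07 block dxyz mm [-0.9  0.   5.8] lipL 9.2 lipR 2.2 F [ 3.2  5.6 -9.1] M [ 1.29 -0.71 -0.16] w 0.0127
```

View pics/s14.png

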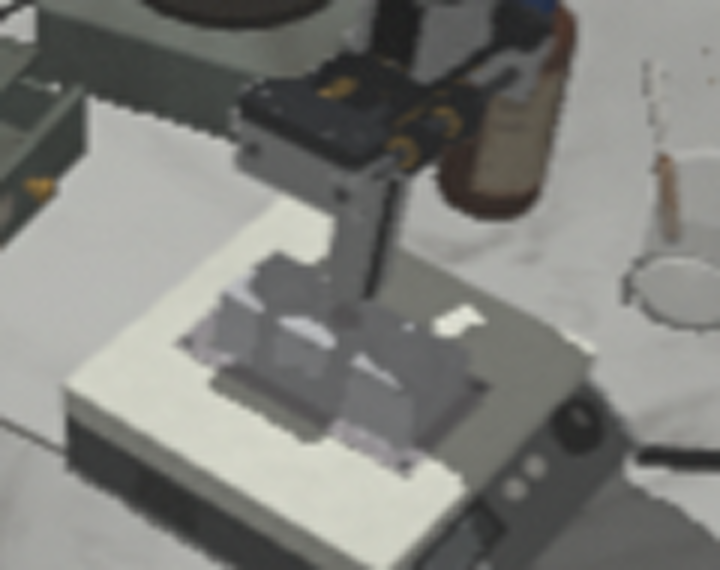

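Call:
drive_tool(
  increments=[
    [[0,-1,0],[1.46,0,-0.46],0],
    [[0,-1,0],[1.46,0,-0.46],0],
    [[0,-1,0],[1.46,0,-0.46],0],
    [[0,-1,0],[1.46,0,-0.46],0],
    [[0,0,0],[0,0,0],0],
  ],
)

```text
time_s: 30.62
ee_pos: [0.5322, -0.1067, 0.1311]
eef_rot: [-3.14, -0.071, 1.462]
force: [0.1, 5.1, -4.7]
grip_width: 0.0128
```

```bash

python3 - <<'E'
from h import *
rep()
im=snap('scene','s15.png'); save(im,'s15.png',(235,105,355,200),6)
E
```

```text
t 30.625 tilt deg 4.06 block dxyz mm [-0.8  0.2  8.1] lipL 9.8 lipR 6.3 F [ 0.1  5.1 -4.7] M [ 1.32 -0.19 -0.04] w 0.0128
```

View pics/s15.png

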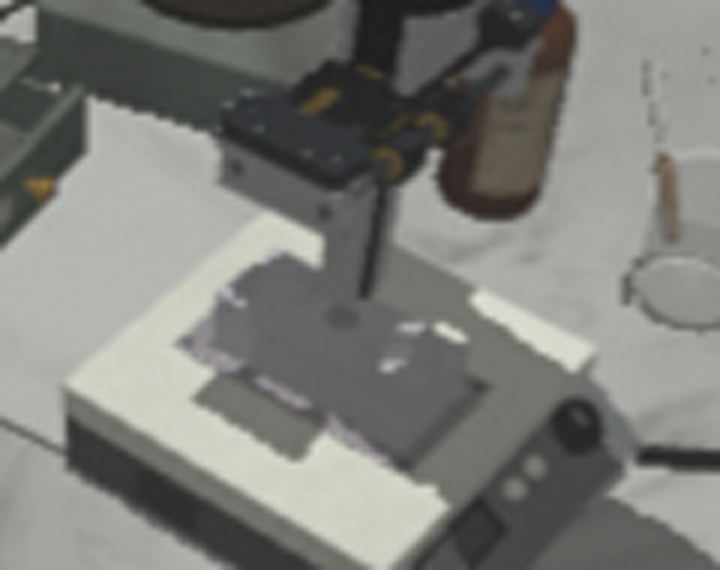

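Call:
drive_tool(
  increments=[
    [[0,-1,0],[1.4,0,-0.5],0],
    [[0,-1,0],[1.4,0,-0.5],0],
    [[0,-1,0],[1.4,0,-0.5],0],
    [[0,-1,0],[1.4,0,-0.5],0],
    [[0,0,0],[0,0,0],0],
  ],
)

```text
time_s: 31.3
ee_pos: [0.5329, -0.1017, 0.1336]
eef_rot: [-3.141, -0.0, 1.462]
force: [-1.1, 4.3, -3.4]
grip_width: 0.0129
```

```bash

python3 - <<'E'
from h import *
rep()
im=snap('scene','s16.png'); 
a=cv2.imread('pics/raw_s11.png');b=im
c=(255,130,335,200)
f=lambda x: cv2.convertScaleAbs(cv2.resize(x[c[1]:c[3],c[0]:c[2]],None,fx=5,fy=5,interpolation=cv2.INTER_CUBIC),alpha=1.6)
cv2.imwrite('pics/cmp16.png',np.hstack([f(a),f(b)]))
E
```

```text
t 31.3 tilt deg 0.01 block dxyz mm [-0.7 -0.4 10.4] lipL 10.4 lipR 10.4 F [-1.1  4.3 -3.4] M [ 1.03  0.06 -0.02] w 0.0129
```

View pics/cmp16.png

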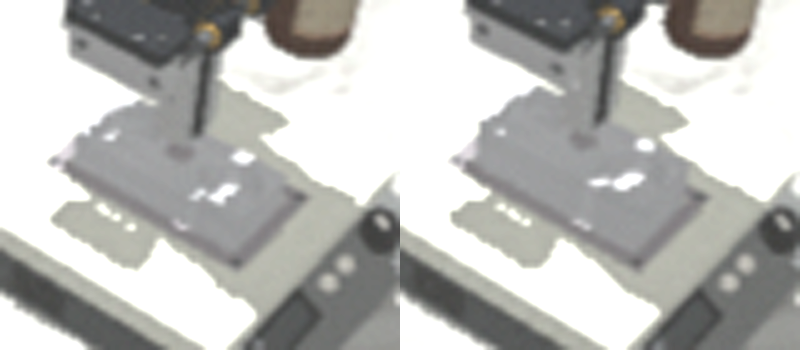

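The post's foot and the fingertip have both risen about 12 px against the earlier picture, so the block is level and about 10 mm up. Lifting gently while watching the force.

Call:
drive_tool(
  increments=[
    [[0,0,0],[0,0,-1],0],
    [[0,0,0],[0,0,-1],0],
    [[0,0,0],[0,0,-1],0],
    [[0,0,0],[0,0,0],0],
  ],
)

```text
time_s: 31.85
ee_pos: [0.5333, -0.1025, 0.1373]
eef_rot: [3.141, 0.001, 1.461]
force: [0.8, -0.3, -3.8]
grip_width: 0.0127
```

Call:
drive_tool(
  increments=[
    [[0,0,0],[0,0,-1.5],0],
    [[0,0,0],[0,0,-1.5],0],
    [[0,0,0],[0,0,-2],0],
    [[0,0,0],[0,0,0],0],
  ],
)

```text
time_s: 32.35
ee_pos: [0.5333, -0.1021, 0.1422]
eef_rot: [3.141, 0.0, 1.461]
force: [-0.0, 0.2, -5.0]
grip_width: 0.0126
```

It is free: the load is about 5 N, which is the block's weight. Lifting clear.

Call:
drive_tool(
  increments=[
    [[0,0,0],[0,0,-3],0],
    [[0,0,0],[0,0,-4],0],
    [[0,0,0],[0,0,-5],0],
    [[0,0,0],[0,0,-5],0],
    [[0,0,0],[0,0,-4],0],
    [[0,0,0],[0,0,-3],0],
    [[0,0,0],[0,0,0],0],
    [[0,0,0],[0,0,0],0],
    [[0,0,0],[0,0,0],0],
    [[0,0,0],[0,0,0],0],
    [[0,0,0],[0,0,0],0],
  ],
)

```text
time_s: 33.72
ee_pos: [0.5332, -0.102, 0.166]
eef_rot: [-3.142, -0.0, 1.461]
force: [0.9, -1.2, -4.5]
grip_width: 0.0128
```

```bash

python3 - <<'E'
from h import *
rep(); print(ctrl.get_obs()['joint_vel'].round(3))
im=snap('scene','s17.png'); save(im,'s17.png',s=1.5);save(im,'s17c.png',(235,105,355,200),6)
im=snap('top','t17.png'); save(im,'t17.png',s=1.5)
E
```

```text
t 33.725 tilt deg 0.0 block dxyz mm [-0.3 -0.7 42.8] lipL 42.8 lipR 42.8 F [ 0.9 -1.2 -4.5] M [ 0.07  0.03 -0.03] w 0.0128
[-0.    -0.     0.001 -0.001 -0.001 -0.   ]
```

View pics/s17.png

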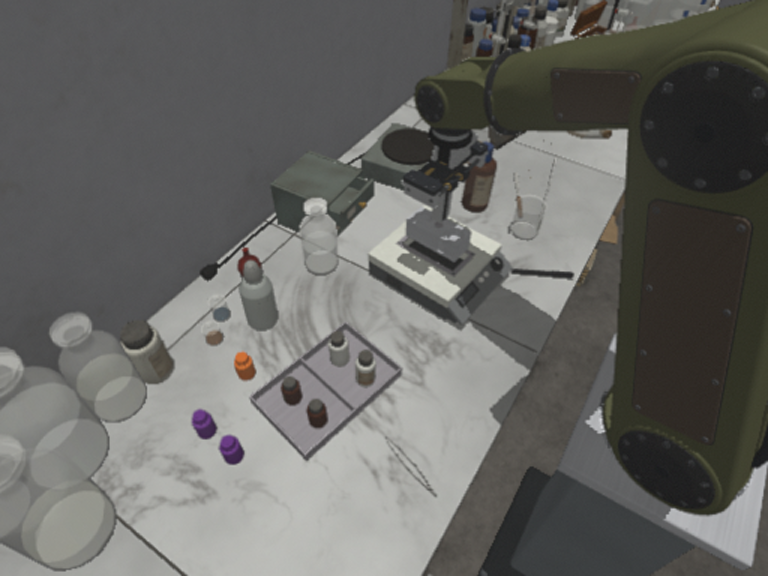

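View pics/s17c.png

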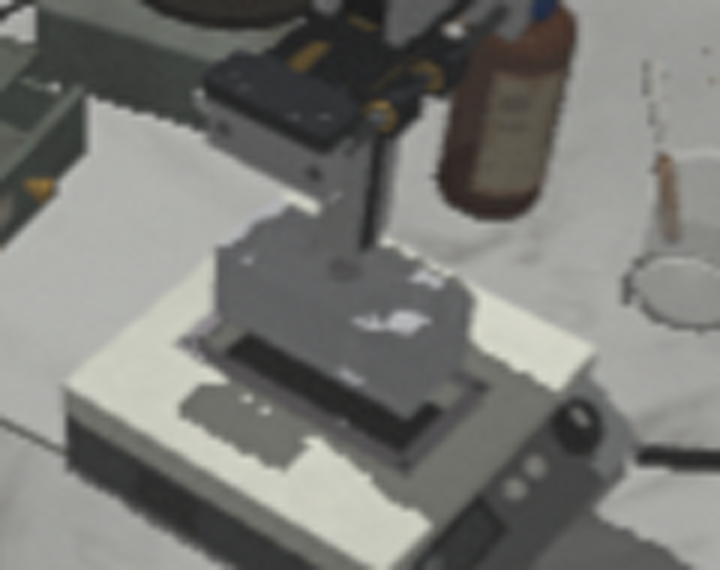

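View pics/t17.png

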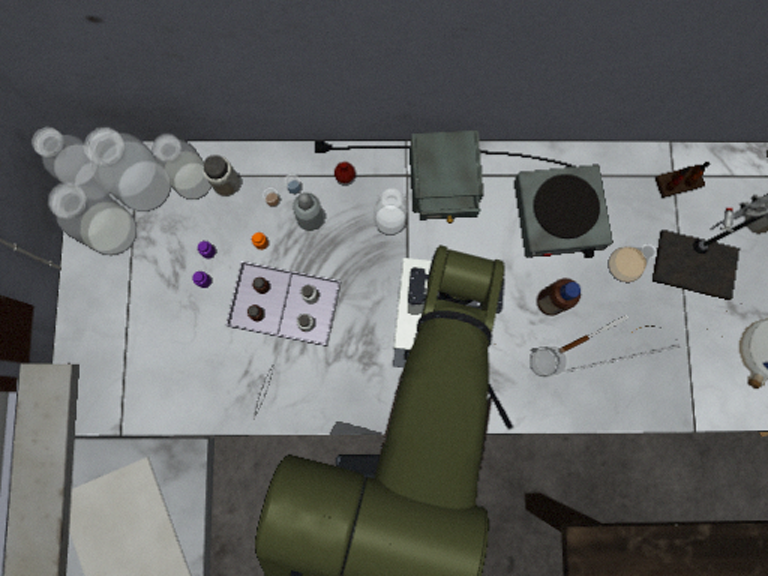

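The block hangs level and clear over the well. The heater has not moved in the picture, the four vials stand in pairs and the bystanders are in place. Handing in.

```bash
python3 - <<'E'
from h import *
print(ctrl.hand_in()); rep()
E
```

```text
the job is handed in; nothing more can be done
None
the job is handed in; nothing more can be done
```

The job is done and handed in at about 34 s of the 67 s allowed; no verdict came back.

- **Vials:** both are out of the block and released upright in the tray, the tall white one in the right compartment and the short brown one in the left, each beside its mate.
- **Rocking:** I tilted the block about 12° with its left side up roughly 10 mm and its right side down. I then rocked the right side up about the left lip until the block was level. These lip heights come from the tool pose, assuming the handle did not slip. The pictures agreed, apart from a calibration offset of a few pixels in one overlay.
- **Lift and hold:** the load settled at about 5 N, the block's weight, which showed both catches were free. The tool pose puts the block level, its underside about 21 mm above the heater's top and within 1 mm of the well's centre. The arm was still, with the grip set to 58 N.
- **Last pictures:** the heater and the bystanders showed no movement, judged by eye.
- **Oddities:** about 5 N of upward force appeared when I gripped the short vial, and 10 N of side force at full tilt, most likely the block touching the well's wall. Neither did any visible harm.

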